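# Load the blued block into the sprung marking-out vice

### The arm

A 6-joint arm with a two-finger parallel gripper is mounted at the origin on the work surface. World frame = base frame: x ahead of the robot, y to its left, z up, the work surface at z = 0. Lengths are in mm, angles in rad, forces in N, time in s.
With the tool pointing down it reaches from about 375 to 900 mm from the base axis. Payload 3.1 kg.
Tool frame: the origin (TCP) lies at the centre of the arm's flange, where the gripper is bolted on; the fingertips stand 182 mm ahead of it and the grasp point (between the pads) lies 164 mm ahead of it (env.grip_depth is the distance from the TCP to the grasp point, in mm); z points along the fingers, y is the line along which they close (so a half turn about z gives the same grasp; the last joint's range is limited). The gripper opens to 87 mm and grips with 3 to 60 N. Pads are 19 mm wide; open, the fingers measure 117 mm over their backs; the gripper's body (75 mm by 190 mm) begins 51 mm behind the grasp point.
Start: joints at [1.028, 0.527, 1.433, -0, 1.181, -0.178], TCP at [222.936, 583.865, 404.748] pointing down, gripper open.
Joint ranges: [-3.08, 3.08], [-0.75, 2.2], [0.22, 2.44], [-1.43, 4.57], [0, 2.65], [-2.85, 2.85]. Speed limits (rad/s): [2.79, 2.79, 3.14, 3.14, 3.14, 3.14].

### API

Orientations are given as a unit quaternion [w, x, y, z].
In Python, from workcell import env, eyes, workorder gives the robot as it stands. The module is installed in compiled form; this text tells all that it offers.
- The arm moves only by the tool move_arm, never from a script. Its argument "commands" is a list that holds one entry, the list of rows, each a list of 6 numbers: the shift along the tool's x, y, z each as a share of 0.05 m, from -1 to 1, then the turn, a rotation vector about the tool's x, y, z each as a share of 0.08 rad, from -1 to 1. A call has 1 to 12 rows; each row shifts and turns the commanded pose from where the row before left it, along the tool's axes as they then stand; what a row does not reach is not made up. A row lasts 1/8 s, in which the tool goes at most 62.5 mm and 10.7 degrees, less where a joint would pass 70% of its speed; a pose out of reach is approached as far as the arm can. A call with a number of a shift or a turn outside -1 to 1 is refused whole. A call with a gripper value outside its range is refused whole. "jaw" is the opening, from 0 (shut) to 1 (fully open), set as the call begins (left out, the last holds). The fingers move at their own pace and stop on an object; "squeeze" is the grip in N (left out, the last holds). Time passes only in rows, so rows that do not move let the fingers close. It gives the time, the measured TCP pose, the force, the opening and the grip force at its end, in the units of the state.
- env.state(): the state, without advancing time (a new reading comes with each control period).
- eyes.get_image(name): name is "scene" or "top" or "wrist"; returns a dict with "pixels" (420x560x3 uint8, red, green, blue), "intrinsics" (3x3 intrinsics, pixels), "R" (3x3) and "t" (3): a world point X has camera coordinates R X + t. Camera axes: x right, y down, z forward; pixel columns grow to the right and rows downward; lengths in mm; the calibration is good to about 2 mm. The wrist camera is an equidistant fisheye: a pixel r from the principal point sees the ray r / f radians off the axis. A picture is of the moment at which its call begins. There is no depth.
- workorder.hand_in(): hands the job in; it is judged then, once.
The state is a dict: "time": time; "qpos": joint angles; "qvel": joint speeds; "effort": joint torques, N m; "ee_pos": TCP position; "tool_rot": TCP orientation; "force": force on the tool from outside, world axes, zero at the start; "moment": the same for the moment, N m; "opening": finger opening in mm; "finger_force": force on a finger pad.
Only numpy, scipy, OpenCV 4.12 (cv2) and the standard library are available. Lean on these libraries where they do the work, as an engineer would, in place of code of your own. Each camera call takes 0.05 s, during which the arm holds its last target. There are 200 camera calls.

### The job

Load the blue slotted block into the small green vice: holding it upright with its slot pointing from jaw to jaw, push the tall yellow sprung jaw back with the block, lower the block into the gap and let go. It must end standing flat on the vice's bed, centred across the jaws and held between the low steel jaw and the yellow one. Leave the bare steel block where it stands.

Things in the scene. Friction and masses are not known exactly. Their poses are not given: they have to be found in the camera images.
- blue_block: Blue steel block, 40 (x) x 36 (y) x 65 (z) mm, 0.4 to 0.6 kg, standing on the table. Origin: centre of its underside, z up. A slot 16 mm wide, 24 mm deep in its top runs along its x, leaving two 10 mm prongs with outer faces at y = +-18. Pinch it across the flat y faces. A half turn about z makes no difference.
- bare_block: A second block of the same shape and size, bare grey steel; not to be used or moved. Origin: centre of its underside.
- fixture: Small vice fixed to the table. Origin: table level, under the centre of the block's seat; x points from the low jaw to the sprung jaw. Green base: x -52 to 98, y -50 to 50 mm, top (the bed) at z 12. Low fixed steel jaw: x -45 to -20 (clamping face at -20), y -40 to 40, top z 28. Green end block behind the sprung jaw: x 83 to 97, y -40 to 40, top z 48.
- jaw (a joint): Yellow sprung jaw, 0 to 0.045 m; pushed along the vice's +x it yields (4.5 N at 0, 8 N at 0.024, 11 N at the end), free it springs back to 0. Flat upright tongue, y -15 to 15 mm, z 13 to 70, face at vice x = -4 mm + joint, on a carriage 78 mm wide, top z 35, x -2 to 24 mm + joint. Gap between the jaws = 16 mm + joint, so 40 with the block in place (joint at 0.024).
Not all that is in view belongs to the job. Several things look just like the blue_block: the one meant starts nearest to the robot's base.

How it is judged:
By the outcome, as a careful person would: the job done as asked, in the order asked, and still so for the second after the job is handed in, with the robot touching nothing.
It also fails if it takes over 38 s, if anything falls off the work surface, if the arm or the gripper's body presses on something with over 40 N, if the wrist force passes 120 N, or if a joint passes its speed limit or range.

## Working session

There is one attempt and no reset: what is moved stays moved. The work goes in short steps, Python scripts to look and compute and a tool call to move; the robot and the scene stay as the last step left them, time stands still between calls to the robot, and variables do not carry over. Pictures are saved under pics/ and viewed, at most 10 in all, crops included, and the job is handed in when it is done.

Besides the shell and the picture viewer there is one more tool, called after "Call:" by a JSON object that holds its "method" and its "body", one argument or row to a line. move_arm: Moves the arm, as the interface text tells. Shift numbers are shares of 0.05 m and turn numbers shares of 0.08 rad, none past 1 either way. Its arguments: {"type":"object","properties":{"commands":{"type":"array","items":{"type":"array","items":{"type":"array","items":{"type":"number","minimum":-1,"maximum":1}}}},"jaw":{"type":"number"},"squeeze":{"type":"number"}},"required":["commands"]}

```bash
mkdir -p pics; cat > h.py <<'E'
from workcell import env, eyes, workorder
import numpy as np, cv2
def snap(n,f):
    d=eyes.get_image(n); cv2.imwrite('pics/'+f,d['pixels'][:,:,::-1]); np.savez('pics/'+f+'.npz',**d); return d
def ray(d,u,v,fish=False):
    K=d['intrinsics']; R=np.array(d['R']); t=np.array(d['t'])
    x=(u-K[0][2])/K[0][0]; y=(v-K[1][2])/K[1][1]
    if fish:
        r=np.hypot(x,y); c=np.array([np.sin(r)*x/max(r,1e-9),np.sin(r)*y/max(r,1e-9),np.cos(r)])
    else: c=np.array([x,y,1.])
    return -R.T@t, R.T@c
def plane(d,u,v,z,fish=False):
    o,w=ray(d,u,v,fish); return o+w*(z-o[2])/w[2]
E
python3 - <<'E'
from h import *
a=snap('top','top1.png');b=snap('scene','sc1.png')
cv2.imwrite('pics/both.png',np.vstack([a['pixels'],b['pixels']])[:,:,::-1]) 
for d in(a,b): print(d['intrinsics'],-np.array(d['R']).T@d['t'])
print(env.state())
E
```

```text
[[473.1611215    0.         282.74235669]
 [  0.         473.1611215  209.25665803]
 [  0.           0.           1.        ]] [485.63543724  28.06276317 797.23135413]
[[472.53386369   0.         279.73396758]
 [  0.         472.53386369 203.91485211]
 [  0.           0.           1.        ]] [1164.76957441  231.10928047  677.02235525]
{'time': 0.1, 'qpos': array([ 1.02751875e+00,  5.28389773e-01,  1.43378080e+00,  1.22651412e-05,
        1.18141820e+00, -1.78540107e-01]), 'qvel': array([-4.48470871e-04, -9.67774646e-04, -2.08238738e-03, -8.94426643e-05,
        3.98445917e-04,  1.59471723e-04]), 'effort': array([ 9.57651264e-05, -4.40984881e+01, -1.77149159e+01,  6.34481013e-02,
        5.32611029e-02, -6.21454410e-05]), 'ee_pos': array([222.77107485, 583.6172019 , 403.8568468 ]), 'tool_rot': array([-3.57746345e-04,  1.81361738e-01,  9.83415946e-01, -9.31761016e-04]), 'force': array([-0.00037849, -0.10867603,  0.22889921]), 'moment': array([-0.02241271,  0.02354729,  0.01534381]), 'finger_force': 0.0, 'opening': 87.10077297693174}
```

View pics/top1.png

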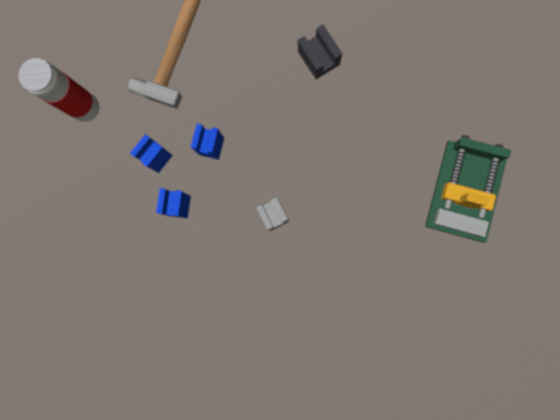

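View pics/sc1.png

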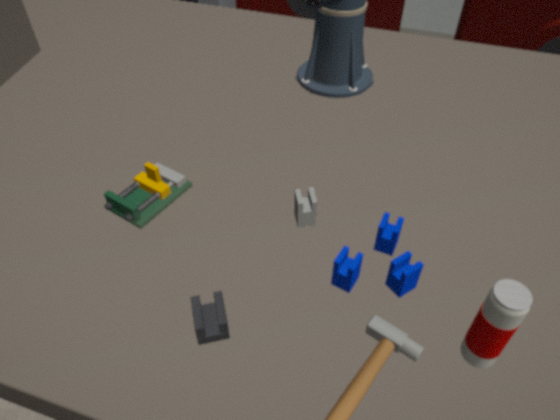

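The top view shows three blue blocks at about (151,153), (207,141) and (173,203), the bare block at (272,214), and the vice at (468,190). Its low jaw is at the bottom and its end block at the top.

```bash
python3 - <<'E'
from h import *
d=dict(np.load('pics/top1.png.npz')); im=d['pixels']
for u,v in [(151,153),(207,141),(173,203),(272,214)]:
    p=plane(d,u,v,40); print(p.round(), np.hypot(*p[:2]))
hsv=cv2.cvtColor(im,cv2.COLOR_RGB2HSV)
g=cv2.inRange(hsv,(60,80,20),(90,255,255)); y=cv2.inRange(hsv,(15,150,120),(30,255,255))
m=cv2.morphologyEx(g|y,cv2.MORPH_CLOSE,np.ones((9,9)))
c=max(cv2.findContours(m,0,2)[0],key=cv2.contourArea); print(c.shape, cv2.boxPoints(cv2.minAreaRect(c)))
A=cv2.resize(im[180:225,145:200],None,fx=7,fy=7,interpolation=2); B=cv2.resize(im[130:250,415:520],None,fx=4,fy=4,interpolation=2)
o=np.zeros((480,385+420,3),np.uint8); o[:315,:385]=A; o[:,385:]=B
cv2.imwrite('pics/crop1.png',o[:,:800,::-1])
E
```

```text
[643. 276.  40.] 699.0803741952163
[662. 183.  40.] 687.2324023157774
[560. 237.  40.] 608.1000018287004
[543.  76.  40.] 548.0884825289465
(197, 1, 2) [[424.7551  225.24245]
 [449.93228 133.29097]
 [509.73453 149.66539]
 [484.55734 241.61687]]
```

View pics/crop1.png

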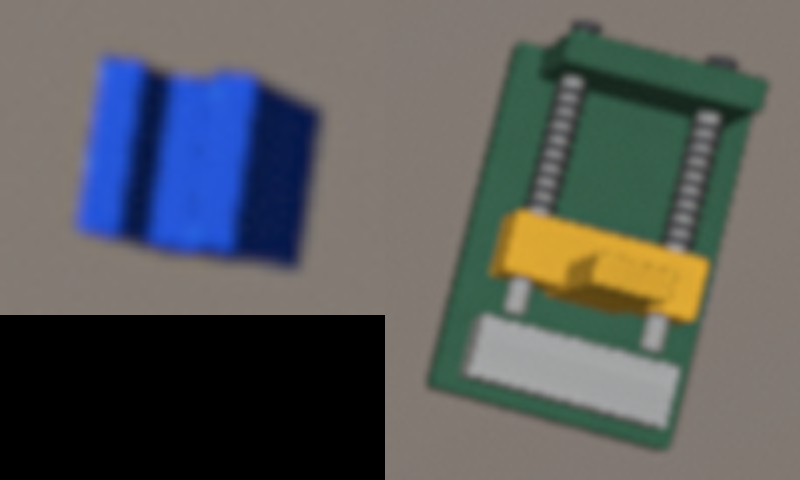

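Left crop: the target block's prong-top corners are (103,55), (258,75), (238,250) and (80,232). Right crop: the bed corners are (430,385), (665,448) and (518,45), and the low-jaw top corners are (483,315), (680,367), (667,427) and (467,377).

```bash
python3 - <<'E'
from h import *
d=dict(np.load('pics/top1.png.npz'))
P=np.array([plane(d,145+(u+.5)/7-.5,180+(v+.5)/7-.5,65) for u,v in [(103,55),(258,75),(238,250),(80,232)]])
print(P.round(1),P.mean(0)); e=P[0]+P[1]-P[2]-P[3]; print('slot dir',np.arctan2(e[1],e[0]),np.linalg.norm(e)/2,np.linalg.norm(P[0]+P[3]-P[1]-P[2])/2)
f=lambda u,v,z: plane(d,415+(u-385+.5)/4-.5,130+(v+.5)/4-.5,z)
B=np.array([f(430,385,12),f(665,448,12),f(518,45,12)]); J=np.array([f(483,315,28),f(680,367,28),f(667,427,28),f(467,377,28)])
print(B.round(1),[np.linalg.norm(B[1]-B[0]),np.linalg.norm(B[2]-B[0])])
x=(B[2]-B[0]);x/=np.linalg.norm(x); a1=np.arctan2(x[1],x[0]); w=B[0]-B[1]; a2=np.arctan2(-w[0],w[1]); print(a1,a2)
w=J[0]-J[1]+J[3]-J[2]; a3=np.arctan2(-w[0],w[1]);print(a3,np.linalg.norm(w)/2,J.mean(0))
a=np.mean([a1,a2,a3]); X=np.array([np.cos(a),np.sin(a)]);Y=np.array([-X[1],X[0]])
print('origin',a,(B[0]+B[1])[:2]/2+52*X, J.mean(0)[:2]+32.5*X, B[2][:2]-98*X-50*Y)
E
```

```text
[[582.3 252.4  65. ]
 [577.8 217.   65. ]
 [538.3 220.5  65. ]
 [542.2 256.4  65. ]] [560.15852743 236.59886587  65.        ]
slot dir -0.09455648850741942 39.90744035371332 35.8657575174218
[[ 526.5 -176.    12. ]
 [ 501.2 -270.2   12. ]
 [ 668.3 -214.9   12. ]] [np.float64(97.5398582843551), np.float64(147.01778074835033)]
-0.2673847636999959 -0.261399764521246
-0.25229885511224065 80.58459920995051 [ 531.38591581 -229.08981413   28.        ]
origin -0.26036112777782755 [ 564.10090939 -236.52017978] [ 562.79057078 -237.4562737 ] [ 560.68215991 -237.95100371]
```

Call:
{"method": "move_arm", "body": {
  "commands": [
    [[-0.88,-0.41,0.17,0,0,0],[-0.88,-0.41,0.17,0,0,0],[-0.88,-0.41,0.17,0,0,0],[-0.88,-0.41,0.17,0,0,0],[-0.88,-0.41,0.17,0,0,0],[-0.88,-0.41,0.17,0,0,0],[-0.88,-0.41,0.17,0,0,0],[-0.88,-0.41,0.17,0,0,0],[-0.88,-0.41,0.17,0,0,0],[-0.88,-0.41,0.17,0,0,0],[0,0,0,0,0,-0.85],[0,0,0,0,0,-0.85]]
  ]
}}

```text
time: 1.6
ee_pos: [561.3, 234.3, 318.9]
tool_rot: [-0.001, 0.114, 0.993, -0.0]
force: [0.6, 0.3, -0.4]
opening: 87.2
finger_force: 0.0
```

Call:
{"method": "move_arm", "body": {
  "commands": [
    [[0,0,0,0,0,-0.84],[0,0,0,0,0,-0.84],[0,0,0,0,0,0],[0,0,0,0,0,0]]
  ]
}}

```text
time: 2.1
ee_pos: [560.8, 235.4, 319.5]
tool_rot: [-0.0, 0.048, 0.999, -0.0]
force: [0.6, -0.0, 1.0]
opening: 86.8
finger_force: 0.0
```

```bash
cat >> h.py <<'E'
from scipy.spatial.transform import Rotation as Ro
def yaw(q): # angle of tool y in world, and tool axes
    M=Ro.from_quat([q[1],q[2],q[3],q[0]]).as_matrix(); return np.arctan2(M[1,1],M[0,1]),M
E
python3 - <<'E'
from h import *
d=snap('wrist','w1.png'); s=env.state(); a,M=yaw(s['tool_rot']); print(s['time'],s['ee_pos'],a,M.round(4)); print(d['intrinsics'])
E
```

```text
2.15 [560.77891095 235.37007002 319.5731683 ] 1.4756740793723033 [[-9.955e-01  9.500e-02 -4.000e-04]
 [ 9.500e-02  9.955e-01 -1.000e-04]
 [ 4.000e-04 -1.000e-04 -1.000e+00]]
[[325.1922621    0.         273.61576304]
 [  0.         325.1922621  210.23176941]
 [  0.           0.           1.        ]]
```

View pics/w1.png

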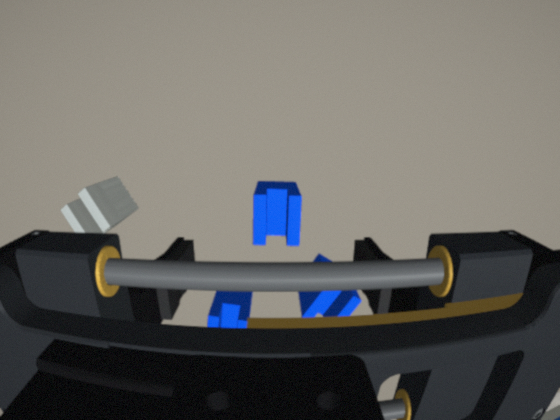

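The target block is at cols 253–301, rows 181–245, with its slot vertical in the picture. It sits midway between the fingers (cols ~185 and ~365).

```bash
python3 - <<'E'
from h import *
d=dict(np.load('pics/w1.png.npz')); 
m=cv2.inRange(cv2.cvtColor(d['pixels'],cv2.COLOR_RGB2HSV),(105,150,40),(130,255,255)); m[252:]=0
for r in (200,215,230,240):
    c=np.where(m[r])[0]; print(r,c.min(),c.max(),plane(d,c.min()-.5,r,65,True).round(1),plane(d,c.max()+.5,r,65,True).round(1))
for u,v in[(253,245),(300,245)]: print(plane(d,u,v,65,True).round(1))
E
```

```text
200 254 301 [545.8 221.6  65. ] [549.2 257.   65. ]
215 254 300 [557.2 220.3  65. ] [560.6 255.4  65. ]
230 253 299 [568.9 218.3  65. ] [572.3 253.7  65. ]
240 253 299 [576.9 217.3  65. ] [580.3 253.2  65. ]
[581.  217.2  65. ]
[584.4 253.3  65. ]
```

Call:
{"method": "move_arm", "body": {
  "commands": [
    [[-0.01,0.035,0,0,0,0],[0,0,0.65,0,0,0],[0,0,0.65,0,0,0],[0,0,0.6,0,0,0],[0,0,0.38,0,0,0],[0,0,0,0,0,0],[0,0,0,0,0,0]]
  ]
}}

```text
time: 3.02
ee_pos: [562.0, 237.2, 206.6]
tool_rot: [0.001, 0.047, 0.999, 0.0]
force: [0.2, 0.6, -0.5]
opening: 87.2
finger_force: 0.0
```

Call:
{"method": "move_arm", "body": {
  "commands": [
    [[0,0,0,0,0,0],[0,0,0,0,0,0],[0,0,0,0,0,0],[0,0,0,0,0,0],[0,0,0,0,0,0],[0,0,0,0,0,0],[0,0,0,0,0,0],[0,0,0,0,0,0]]
  ],
  "jaw": 0.2,
  "squeeze": 50
}}

```text
time: 4.03
ee_pos: [561.5, 237.2, 205.7]
tool_rot: [-0.0, 0.047, 0.999, 0.0]
force: [0.5, -0.1, -0.6]
opening: 36.0
finger_force: 49.7
```

Call:
{"method": "move_arm", "body": {
  "commands": [
    [[0,0,-0.5,0,0,0],[0,0,-0.8,0,0,0],[0,0,-0.8,0,0,0],[0,-0.4,-0.5,0,0,0],[0,-0.9,0,0,0,0],[-0.03,-0.9,0,0,0,0],[-0.03,-0.9,0,0,0,0],[-0.03,-0.9,0,0,0,0],[-0.03,-0.9,0,0,0,0],[-0.03,-0.9,0,0,0,0],[-0.03,-0.9,0,0,0,0],[-0.03,-0.9,0,0,0,0]]
  ]
}}

```text
time: 5.52
ee_pos: [535.3, -143.5, 334.8]
tool_rot: [-0.001, 0.047, 0.999, 0.0]
force: [0.1, -0.8, -3.4]
opening: 35.7
finger_force: 49.7
```

Call:
{"method": "move_arm", "body": {
  "commands": [
    [[-0.03,-0.9,0,0,0,0],[-0.03,-0.64,0,0,0,0],[0,-0.2,0,0,0,0.4],[0,0,0,0,0,0.8],[0,0,0,0,0,0.8],[0,0,0,0,0,0.06],[0,0,0,0,0,0],[0,0,0,0,0,0]]
  ]
}}

```text
time: 6.52
ee_pos: [530.9, -228.7, 335.6]
tool_rot: [-0.0, 0.129, 0.992, 0.0]
force: [-0.5, 0.0, -3.9]
opening: 35.5
finger_force: 49.7
```

```bash
python3 - <<'E'
from h import *
d=snap('wrist','w2.png'); s=env.state(); a,M=yaw(s['tool_rot']); print(s['time'],s['ee_pos'],a,M[:,2].round(4),s['opening'],s['force'])
E
```

```text
6.575 [ 530.92768173 -228.84779925  335.70335046] 1.312142638338059 [-2.e-04  2.e-04 -1.e+00] 35.51824348546308 [ 0.70211958  0.18066475 -4.88010298]
```

View pics/w2.png

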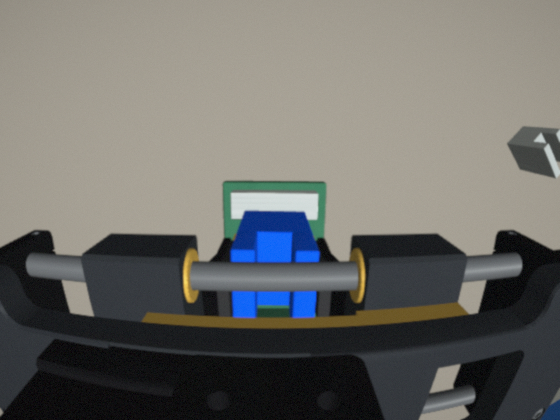

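The block is held straight between the fingers (cols 233–318). The vice's −x base edge is at row 181, cols 223–326, and the low-jaw top spans cols 231–318, rows 194–220.

```bash
python3 - <<'E'
from h import *
d=dict(np.load('pics/w2.png.npz')); im=d['pixels']; hsv=cv2.cvtColor(im,cv2.COLOR_RGB2HSV)
g=cv2.inRange(hsv,(55,70,20),(95,255,255)); w=cv2.inRange(hsv,(0,0,170),(180,60,255))
col=np.where(g[180:230].any(0))[0]; print(col.min(),col.max())
T=np.load('pics/w2.png.npz'); p=env.state()['ee_pos'][:2]; a,M=yaw(env.state()['tool_rot'])
y=M[:2,1]; X=np.array([y[1],-y[0]])
for r in (187,200,210,225):
  for m,z,n in((g,12,'g'),(w,28,'w')):
    c=np.where(m[r,200:350])[0]+200
    if len(c)<3: continue
    A,B=plane(d,c.min()-.5,r,z,True)[:2],plane(d,c.max()+.5,r,z,True)[:2]; mid=(A+B)/2
    print(r,n,c.min(),c.max(),np.linalg.norm(A-B).round(1),mid.round(1),'rel TCP x,y',(mid-p)@X,(mid-p)@y)
for c in (245,275,305):
    rr=np.where(g[150:230,c])[0]+150; ww=np.where(w[150:230,c])[0]+150
    e=plane(d,c,rr.min()-.5,12,True)[:2]; f=plane(d,c,ww.min()-.5,28,True)[:2]; print(c,rr.min(),ww.min(),ww.max(),'origin rel x',(e-p)@X+52,(f-p)@X+45,plane(d,c,rr.min()-.5,12,True).round(1))
E
```

```text
223 325
187 g 223 325 98.5 [ 520.3 -225.4] rel TCP x,y -11.114464580759106 0.6203497266765825
187 w 206 348 130.6 [ 518.1 -221.9] rel TCP x,y -14.14617026514352 3.437297276088557
200 g 224 324 97.4 [ 532.7 -228.7] rel TCP x,y 1.6256070627854944 0.6206277639568063
200 w 200 348 137.4 [ 529.2 -227.7] rel TCP x,y -2.0002021542169697 0.6120097039794163
210 g 224 324 98.1 [ 542.3 -231.2] rel TCP x,y 11.573284628191537 0.6214060193594911
210 w 210 344 125.1 [ 539.1 -227.4] rel TCP x,y 7.51528034759723 3.469831919809888
225 g 224 323 98.4 [ 556.9 -235.6] rel TCP x,y 26.795243033858338 0.12310629048420979
225 w 203 346 135.4 [ 552.5 -233.4] rel TCP x,y 22.060872412871646 1.0993229977664667
245 182 152 210 origin rel x 35.7097999055929 -0.8660767652976489 [ 508.3 -250.7   12. ]
275 182 162 210 origin rel x 35.78677760441537 8.186095513482122 [ 515.7 -223.2   12. ]
305 182 152 212 origin rel x 35.707190470509815 -0.8822416055059463 [ 522.9 -195.7   12. ]
```

Call:
{"method": "move_arm", "body": {
  "commands": [
    [[0,0,0.5,0,0,0],[0,0,0.6,0,0,0],[0,0,0.56,0,0,0],[0,0,0.3,0,0,0],[-0.06,0,0,0,0,0],[-0.06,0,0,0,0,0],[0,0,0,0,0,0],[0,0,0,0,0,0]]
  ]
}}

```text
time: 7.58
ee_pos: [536.9, -230.7, 238.6]
tool_rot: [0.001, 0.129, 0.992, -0.0]
force: [-0.6, 0.3, -5.1]
opening: 35.6
finger_force: 49.7
```

Call:
{"method": "move_arm", "body": {
  "commands": [
    [[-0.04,0,0,0,0,0],[0,0,0,0,0,0],[0,0,0,0,0,0]]
  ]
}}

```text
time: 7.95
ee_pos: [538.6, -231.2, 237.7]
tool_rot: [-0.0, 0.129, 0.992, 0.0]
force: [-0.0, 1.1, -3.9]
opening: 36.0
finger_force: 49.7
```

Call:
{"method": "move_arm", "body": {
  "commands": [
    [[-0.04,0,0,0,0,0],[0,0,0,0,0,0],[0,0,0,0,0,0]]
  ]
}}

```text
time: 8.32
ee_pos: [540.6, -231.7, 237.7]
tool_rot: [-0.0, 0.129, 0.992, 0.0]
force: [0.4, -0.2, -4.9]
opening: 36.2
finger_force: 49.7
```

Call:
{"method": "move_arm", "body": {
  "commands": [
    [[-0.04,0,0,0,0,0],[0,0,0,0,0,0],[0,0,0,0,0,0]]
  ]
}}

```text
time: 8.7
ee_pos: [541.7, -231.8, 237.5]
tool_rot: [-0.002, 0.129, 0.992, 0.0]
force: [-4.1, 0.3, -3.7]
opening: 35.9
finger_force: 49.7
```

Call:
{"method": "move_arm", "body": {
  "commands": [
    [[-0.092,0,0,0,0,0],[-0.092,0,0,0,0,0],[-0.092,0,0,0,0,0],[-0.092,0,0,0,0,0],[-0.092,0,0,0,0,0],[-0.092,0,0,0,0,0],[0,0,0,0,0,0],[0,0,0,0,0,0],[0,0,0,0,0,0]]
  ]
}}

```text
time: 9.82
ee_pos: [567.1, -238.5, 237.1]
tool_rot: [-0.004, 0.129, 0.992, 0.001]
force: [-8.7, -0.2, -1.5]
opening: 35.8
finger_force: 49.7
```

```bash
python3 - <<'E'
from h import *
s=env.state(); a,M=yaw(s['tool_rot']); print(s['time'],s['ee_pos'],a,M[:,2].round(4),s['force'],s['moment'])
d=snap('scene','sc2.png'); w=snap('wrist','w3.png')
K=d['intrinsics']; 
A=cv2.resize(d['pixels'][110:240,90:230],None,fx=4,fy=4,interpolation=2)[:,:400]
o=np.zeros((520,800,3),np.uint8); o[:,:400]=A; o[:300,400:]=cv2.resize(w['pixels'],(400,300)); cv2.imwrite('pics/c2.png',o[:,:,::-1])
E
```

```text
9.825 [ 567.14645847 -238.545459    237.05798834] 1.3123896190295212 [-0.0074  0.0031 -1.    ] [-8.7367194  -0.22671111 -1.49727829] [0.12492107 1.34562983 0.09934918]
```

View pics/c2.png

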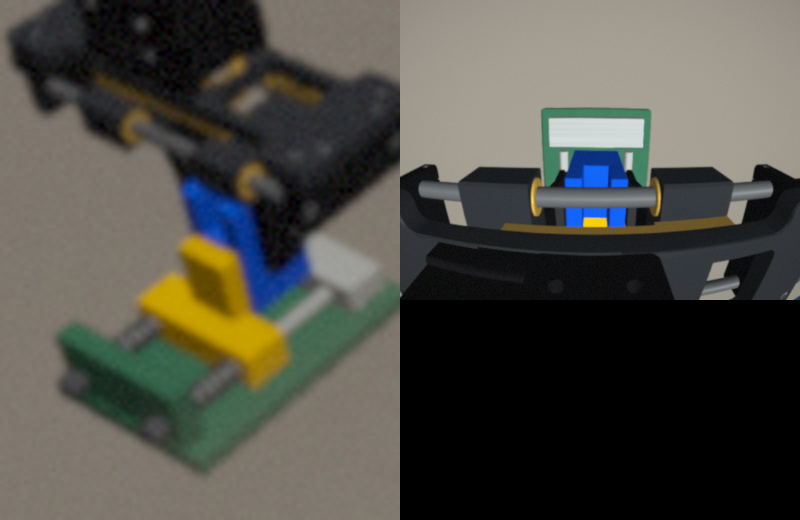

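The scene crop suggests the block may be leaning, so I'll check the −x face rows in the wrist views before and after the push.

```bash
python3 - <<'E'
from h import *
o=[]
for f in('w2','w3'):
    d=np.load(f'pics/{f}.png.npz'); im=d['pixels']; m=cv2.inRange(cv2.cvtColor(im,cv2.COLOR_RGB2HSV),(105,150,30),(130,255,255))
    for c in(245,275,305):
        print(f,c,np.where(m[:262,c])[0].min(), im[205:262:3,c,2].tolist())
    o.append(cv2.resize(im[190:330,215:335],None,fx=3.3,fy=3.3,interpolation=2))
d=np.load('pics/sc2.png.npz')
cv2.imwrite('pics/c3.png',np.hstack(o)[:,:,::-1])
E
```

```text
w2 245 212 [217, 215, 148, 127, 129, 128, 129, 130, 131, 126, 129, 130, 131, 130, 131, 226, 248, 249, 248]
w2 275 212 [217, 215, 157, 128, 130, 128, 129, 128, 129, 227, 249, 249, 249, 249, 249, 249, 249, 249, 249]
w2 305 217 [215, 217, 215, 181, 141, 130, 131, 130, 132, 130, 127, 131, 130, 129, 130, 177, 247, 248, 248]
w3 245 211 [189, 101, 120, 127, 127, 130, 130, 128, 128, 125, 129, 130, 132, 131, 132, 228, 248, 248, 248]
w3 275 211 [204, 101, 125, 128, 129, 130, 130, 128, 130, 231, 249, 249, 248, 249, 249, 249, 248, 249, 248]
w3 305 215 [206, 98, 107, 130, 129, 130, 131, 130, 132, 129, 128, 131, 130, 131, 130, 181, 246, 247, 248]
```

View pics/c3.png

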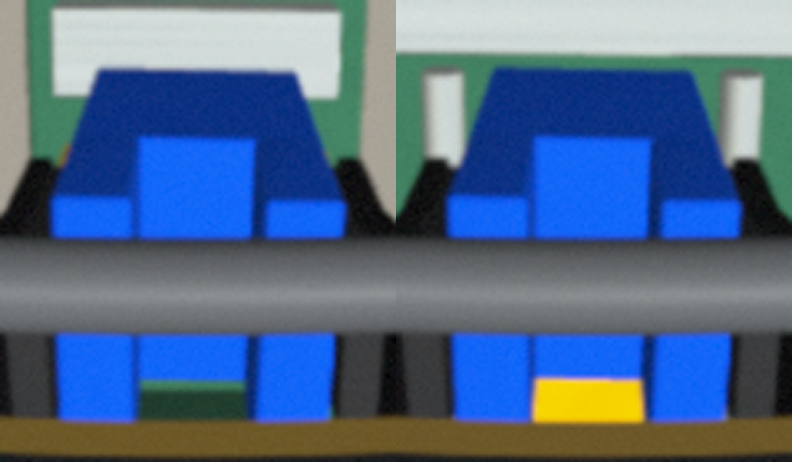

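The block hasn't slipped in the grip: face rows are 211→250 in both views. The low jaw's clamping edge is now at row ~207 and the block's lower edge at ~211, so there is a clear gap. The rods sit evenly on both sides.

```bash
python3 - <<'E'
from h import *
d=dict(np.load('pics/w3.png.npz')); s=env.state(); p=s['ee_pos'][:2]; a,M=yaw(s['tool_rot']); y=M[:2,1]; X=np.array([y[1],-y[0]])
D=lambda u,v,z:(lambda q:[((q-p)@X).round(1),((q-p)@y).round(1)])(plane(d,u,v,z,True)[:2])
print('jaw edge',D(275,206.3,28),'block edge',D(275,210.7,31.4))
m=cv2.inRange(cv2.cvtColor(d['pixels'],cv2.COLOR_RGB2HSV),(55,70,20),(95,255,255))
c=np.where(m[170:205].any(0))[0]
for r in(160,180,200):
    c=np.where(m[r])[0]; print(r,c.min(),c.max(),(np.array(D(c.min()-.5,r,12))+D(c.max()+.5,r,12))/2)
b=cv2.inRange(cv2.cvtColor(d['pixels'],cv2.COLOR_RGB2HSV),(105,150,30),(130,255,255))
c=np.where(b[255])[0];c=c[(c>200)&(c<350)]; print(c.min(),c.max(),(np.array(D(c.min()-.5,255,96.4))+D(c.max()+.5,255,96.4))/2)
c=np.where(b[213])[0];c=c[(c>200)&(c<350)]; print(c.min(),c.max(),(np.array(D(c.min()-.5,213,31.4))+D(c.max()+.5,213,31.4))/2)
E
```

```text
jaw edge [np.float64(-21.3), np.float64(1.1)] block edge [np.float64(-19.4), np.float64(1.1)]
160 198 350 [-48.2   0.6]
180 199 349 [-35.15   0.6 ]
200 200 348 [-21.85   0.55]
229 320 [-17.1   0.6]
244 304 [-18.    0.5]
```

Call:
{"method": "move_arm", "body": {
  "commands": [
    [[-0.024,0,0,0,0,0],[0,0,0.07,0,0,0],[0,0,0.07,0,0,0],[0,0,0.07,0,0,0],[0,0,0.07,0,0,0],[0,0,0.06,0,0,0],[0,0,0,0,0,0],[0,0,0,0,0,0]]
  ]
}}

```text
time: 10.92
ee_pos: [568.2, -238.2, 219.7]
tool_rot: [-0.004, 0.129, 0.992, 0.002]
force: [-7.6, 2.8, -1.8]
opening: 35.5
finger_force: 49.7
```

Call:
{"method": "move_arm", "body": {
  "commands": [
    [[0,0,0.03,0,0,0],[0.03,0,0,0,0,0],[0.03,0,0,0,0,0],[0,0,0,0,0,0],[0,0,0,0,0,0]]
  ]
}}

```text
time: 11.55
ee_pos: [565.9, -237.5, 218.5]
tool_rot: [-0.003, 0.129, 0.992, 0.002]
force: [-6.7, 3.0, -1.6]
opening: 35.7
finger_force: 49.7
```

Call:
{"method": "move_arm", "body": {
  "commands": [
    [[0,0,0.015,0,0,0],[0,0,0,0,0,0],[0,0,0,0,0,0]]
  ]
}}

```text
time: 11.92
ee_pos: [565.9, -237.5, 218.0]
tool_rot: [-0.003, 0.129, 0.992, 0.001]
force: [-6.6, 2.1, -1.2]
opening: 35.9
finger_force: 49.7
```

Call:
{"method": "move_arm", "body": {
  "commands": [
    [[0.02,0,0.012,0,0,0],[0,0,0,0,0,0],[0,0,0,0,0,0]]
  ]
}}

```text
time: 12.3
ee_pos: [565.4, -237.4, 217.8]
tool_rot: [-0.002, 0.129, 0.992, 0.001]
force: [-6.6, 3.2, -0.8]
opening: 36.0
finger_force: 49.7
```

Call:
{"method": "move_arm", "body": {
  "commands": [
    [[0.02,0,0.012,0,0,0],[0,0,0,0,0,0],[0,0,0,0,0,0]]
  ]
}}

```text
time: 12.68
ee_pos: [565.1, -237.3, 217.8]
tool_rot: [-0.001, 0.129, 0.992, 0.001]
force: [-5.4, 3.1, 2.2]
opening: 35.5
finger_force: 49.6
```

Call:
{"method": "move_arm", "body": {
  "commands": [
    [[0,0,0,0,0,0],[0,0,0,0,0,0],[0,0,0,0,0,0],[0,0,0,0,0,0]]
  ],
  "jaw": 0.65
}}

```text
time: 13.18
ee_pos: [565.8, -238.5, 217.5]
tool_rot: [0.001, 0.129, 0.992, -0.0]
force: [0.1, 0.8, -1.3]
opening: 55.8
finger_force: 0.0
```

Call:
{"method": "move_arm", "body": {
  "commands": [
    [[0,0,-0.3,0,0,0],[0,0,-0.6,0,0,0],[0,0,-0.8,0,0,0],[0,0,-0.8,0,0,0],[0.8,0,-0.5,0,0,0],[0.8,0,0,0,0,0],[0.8,0,0,0,0,0],[0,0,0,0,0,0],[0,0,0,0,0,0]]
  ]
}}

```text
time: 14.3
ee_pos: [450.2, -208.1, 368.4]
tool_rot: [0.002, 0.129, 0.992, -0.001]
force: [1.0, 0.1, 0.2]
opening: 56.3
finger_force: 0.0
```

```bash
python3 - <<'E'
from h import *
d=snap('scene','sc4.png'); t=snap('top','t4.png'); print(env.state()['ee_pos'],env.state()['force'])
A=cv2.resize(d['pixels'][130:240,90:200],None,fx=3.6,fy=3.6,interpolation=2); B=cv2.resize(t['pixels'][130:245,415:520],(396,396),interpolation=2)
cv2.imwrite('pics/c4.png',np.hstack([A,B])[:,:,::-1])
E
```

```text
[ 450.64885935 -208.1961942   367.91779499] [-0.06658332  0.5445576   0.21118487]
```

View pics/c4.png

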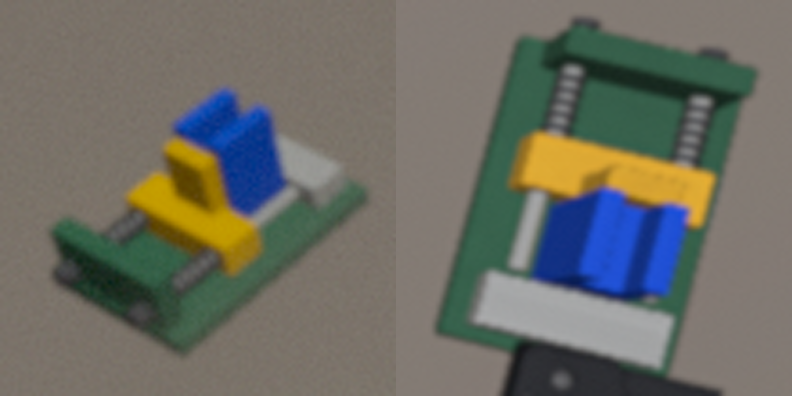

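```bash
python3 - <<'E'
from h import *
d=dict(np.load('pics/t4.png.npz'))
f=lambda u,v,z: plane(d,415+(u-396+.5)/3.771-.5,130+(v+.5)/3.443-.5,z)[:2]
a=-0.2595; X=np.array([np.cos(a),np.sin(a)]);Y=np.array([-X[1],X[0]]); O=np.array([563.5,-237.5])
L=lambda q:[((q-O)@X).round(1),((q-O)@Y).round(1)]
for n,u,v,z in[('top+x+y',605,190,77),('top+x-y',688,208,77),('top-x-y',668,297,77),('bot-x+y',535,277,12),('jaw',487,270,28),('jaw',675,315,28),('tongue back? carriage',535,132,35),('carr',714,172,35),('base',437,330,12)]: print(n,L(f(u,v,z)))
E
```

```text
top+x+y [np.float64(18.4), np.float64(16.4)]
top+x-y [np.float64(19.1), np.float64(-17.0)]
top-x-y [np.float64(-21.0), np.float64(-18.3)]
bot-x+y [np.float64(-15.5), np.float64(15.9)]
jaw [np.float64(-20.2), np.float64(40.7)]
jaw [np.float64(-20.1), np.float64(-40.4)]
tongue back? carriage [np.float64(46.8), np.float64(38.3)]
carr [np.float64(47.8), np.float64(-38.4)]
base [np.float64(-51.1), np.float64(50.6)]
```

```bash
python3 - <<'E'
from h import *
d=dict(np.load('pics/t4.png.npz')); A=cv2.resize(d['pixels'][170:225,425:510],None,fx=9,fy=9,interpolation=2)
cv2.imwrite('pics/c5.png',A[:,:,::-1])
E
```

```text
(no output)
```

View pics/c5.png

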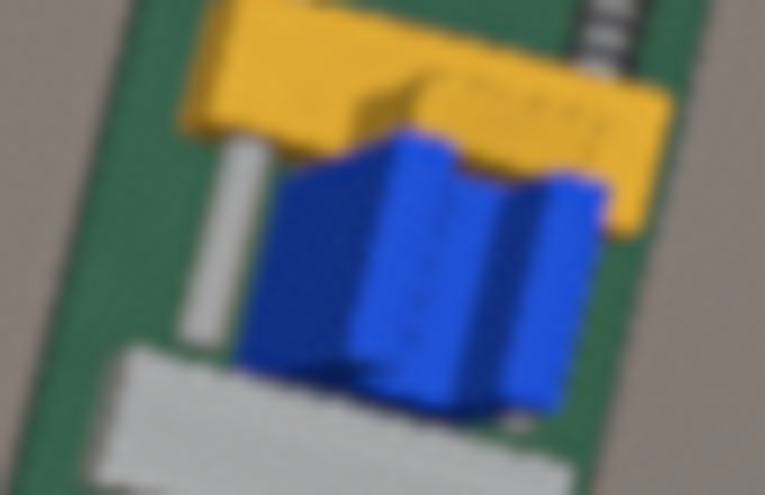

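The close crop shows the block standing upright between the low jaw (bottom) and the yellow tongue. Its top spans vice x ≈ −21 to 19 and is about 0.5 mm off centre in y. The carriage back at x ≈ 47.5 puts the joint at about 0.0235, so the block is seated.

```bash
python3 -c "
from h import *
print(workorder.hand_in())"
```

```text
the job is handed in; nothing more can be done
None
```

The job is handed in: the blue block nearest the base stands upright on the vice's bed, centred to about 1 mm and held between the low steel jaw and the yellow jaw. The gripper is open and clear of it, the bare block was not touched, and it took about 14 s of the 38 s allowed.

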